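# Level the gem scale

## Robot

A 6-joint arm with a two-finger parallel gripper is mounted at the origin on the work surface. World frame = base frame: x ahead of the robot, y to its left, z up, the work surface at z = 0. Lengths are in mm, angles in rad, forces in N, time in s.
With the tool pointing down it reaches from about 275 to 850 mm from the base axis. Payload 5.2 kg.
Tool frame: the origin (TCP) lies midway between the tips of the shut fingers; the grasp point (between the pads) lies 19 mm behind it; z points along the fingers, y is the line along which they close (so a half turn about z gives the same grasp; the last joint's range is limited). The gripper opens to 85 mm and grips with 20 to 120 N. Pads are 22 mm wide; open, the fingers measure 114 mm over their backs; the gripper's body (76 mm by 85 mm) begins 54 mm behind the grasp point. The pads swing forward as they close: fully open they stand 13 mm farther back than shut.
Start: joints at [-1.345, 0.259, 1.535, -0, 1.348, -0.203], TCP at [228.699, -500.202, 231.31] pointing down, gripper open.
Joint ranges: [-3.14, 3.14], [-0.91, 2.08], [0.19, 2.58], [-1.22, 4.36], [0.22, 2.71], [-3.12, 3.12]. Speed limits (rad/s): [2.57, 2.57, 3.14, 3.14, 3.14, 3.14].

## Interface

Orientations are given as a 3x3 rotation matrix whose columns are the frame's x, y, z axes.
In Python, from station import r gives the robot as it stands. The module is installed in compiled form; this text tells all that it offers.
- The arm moves only by the tool move_arm, never from a script. Its argument "series" is a list of rows, each an object of numbers: "tx", "ty", "tz": the shift along the tool's x, y, z in parts of the range, where 1.0 means 400 mm; "ax", "ay", "az": the turn, a rotation vector about the tool's x, y, z in parts of the range, where 1.0 means 360 degrees; "grip": the opening, from 0 (shut) to 1 (fully open). In form: [{"tx": .., "ty": .., "tz": .., "ax": .., "ay": .., "az": .., "grip": ..}, ...]. A call has 1 to 8 rows; each row is the pose to reach, as a shift and turn from the pose commanded when the call began, along the tool's axes at that moment; what a row does not reach only later rows make up. A row lasts 1/12 s, in which the tool goes at most 41.7 mm and 7.16 degrees, less where a joint would pass 70% of its speed; a pose out of reach is approached as far as the arm can. A call with a gripper value outside its range is refused whole. The fingers move at their own pace and stop on an object; the grip force is fixed at half the most. Time passes only in rows, so rows that repeat a pose let the fingers close. It gives the time, the measured TCP pose, the force, the opening and the grip force at its end, in the units of the state.
- r.get_state(): the state, without advancing time (a new reading comes with each control period).
- r.read_camera(name): name is "scene" or "top"; returns a dict with "color" (480x640x3 uint8, red, green, blue), "intrinsics" (3x3 intrinsics, pixels), "camera_from_world" (4x4, takes a point from world to camera coordinates). Camera axes: x right, y down, z forward; pixel columns grow to the right and rows downward; lengths in mm; the calibration is good to about 2 mm. A picture is of the moment at which its call begins. There is no depth.
- r.finish_job(): hands the job in; it is judged then, once.
Trained networks look in a picture, given as the dict that the camera call returned (one of the last four; its "shot" number tells which), for a name from the list of things; names that differ only in an ending like _2 or _b are one class to them, and where a whole thing is asked for, a point or a joint stands for the part that bears it (a point fixed in the world has none). Each returns a list of dicts, best first, with "confidence" (0 to 1); they miss things now and then, are a little off and sometimes report something else, mostly with a low value. They report only what shows in the picture. A call takes as long as a camera call.
- r.boxes_of(picture, name): "pixel" ([column, row] in pixels, amid what is visible of it).
- r.outline_of(picture, name): "pixels" (480x640 bool, what is visible of it) and "pixel" ([column, row] in pixels, amid what is visible of it).
The state is a dict: "t": time; "joint_pos": joint angles; "dq": joint speeds; "effort": joint torques, N m; "eef_pos": TCP position; "orientation": TCP orientation; "force": force on the tool from outside, world axes, zero at the start; "ft_torque": the same for the moment, N m; "finger_gap": finger opening in mm; "finger_force": force on a finger pad.
Only numpy, scipy, OpenCV 4.12 (cv2) and the standard library are available. Lean on these libraries where they do the work, as an engineer would, in place of code of your own. Each camera call takes 0.05 s, during which the arm holds its last target. There are 200 camera calls.

## Task

The gem scale's platform is out of level. Turn the red and blue levelling knobs until the platform sits level in both directions, each bubble resting between the two black lines of its vial, then let go. Turn the knobs only: do not push on the platform or the scale, and leave the mallet, the jar and the soldering block where they are.

Things in the scene. Friction and masses are not known exactly. Their poses are not given: they have to be found in the camera images.
- stand: Fixed steel stand, 200 x 210 mm; origin on the bench under the platform's centre. The red knob is at its (-130, 0) mm, the blue at (0, -140) mm, each on a grey housing 50 x 50 mm, 52 mm high; the red one rides on a cradle that leans with the platform about x. Each knob has up to 0.4 rad of free play (slack) before it drives its screw, and stops 4 rad either side of level.
- platform: Aluminium platform 170 (x) x 190 (y) x 12 mm; origin at its pivot, centre of the underside, 38 mm above the bench. Tilts up to 0.1 rad about the stand's x and y. Its axes tilt with it: x away from the red knob, y away from the blue knob, z normal to the top; level = z vertical. A white scale with steel pan (top 81 mm above the bench) and two spirit vials (12 mm high) are fixed on it.
- knob_a (a point): Red round fluted knob, vertical axis, 45 mm diameter, from 56 to 102 mm above the bench. Point: on its axis, 85 mm up, where to grip. Clockwise from above raises the platform edge beside it (-x), anticlockwise lowers it: 0.025 rad of tilt about the stand's y per rad past the play (0.12 N m). Starts 1.5 to 3 rad on the low side from level.
- knob_b (a point): Blue round fluted knob, vertical axis, 45 mm diameter, from 56 to 102 mm above the bench. Point: on its axis, 85 mm up, where to grip. Clockwise from above raises the platform edge beside it (-y), anticlockwise lowers it: 0.025 rad of tilt about the stand's x per rad past the play (0.12 N m). Starts up to 2.7 rad either way from level.
- bubble_x_mid (a point): White bubble 16 mm long in the green vial lying along the platform's x; the point is its centre. It runs to the high side, 3 mm per 0.01 rad, at most 24 mm. Level is at platform x = 25 mm, midway between two black lines 21.4 mm apart. The red knob moves it.
- bubble_y_mid (a point): White bubble 16 mm long in the green vial lying along the platform's y; the point is its centre. It runs to the high side, 3 mm per 0.01 rad, at most 24 mm. Level is at platform y = 28 mm, midway between two black lines 21.4 mm apart. The blue knob moves it.
- mallet: Bystander: wooden mallet lying on the bench on the left, about 260 mm long; origin on its underside.
- jar: Bystander: lidded jar, 64 mm diameter, 85 mm tall, on the right; origin at the centre of its underside.
- solder_block: Bystander: black soldering block, 100 x 75 x 30 mm, on the right; origin at the centre of its underside.

How it is judged (in metres and radians):
At the end, for the whole second after the job is handed in: The platform's normal is within 0.014 rad (0.8 degrees) of vertical and the platform is at rest; mallet, jar and soldering block within 20 mm of where they were (angle between platform's own z axis and vertical below 0.014 rad and angular speed of platform below 0.05 rad/s and distance of each of mallet, jar, solder_block from where it was at the start of the episode below 0.02 m); the robot touches nothing.
It fails at once if the platform or the scale is pushed with more than 12 N (contact force between any of the fingers, the arm and platform above 12 N).
It fails at once if the mallet is knocked away (distance of mallet from where it was at the start of the episode above 0.04 m).
It fails at once if the jar is knocked away (distance of jar from where it was at the start of the episode above 0.04 m).
It fails at once if the solder block is knocked away (distance of solder_block from where it was at the start of the episode above 0.04 m).
It also fails if it takes over 67 s, if anything falls off the work surface, if the arm or the gripper's body presses on something with over 40 N, if the wrist force passes 120 N, or if a joint passes its speed limit or range.

## Working session

There is one attempt and no reset: what is moved stays moved. The work goes in short steps, Python scripts to look and compute and a tool call to move; the robot and the scene stay as the last step left them, time stands still between calls to the robot, and variables do not carry over. Pictures are saved under pics/ and viewed, at most 10 in all, crops included, and the job is handed in when it is done.

Besides the shell and the picture viewer there is one more tool, called after ">>>" as a command line: name --argument value ..., lists and objects as JSON in quotes. move_arm: Moves the arm, as the interface text tells. Its arguments: {"type":"object","properties":{"series":{"type":"array"}},"required":["series"]}

```bash
mkdir -p pics
cat > h.py <<'E'
import numpy as np, cv2
from station import r
def ray(p,px):
    K=np.array(p["intrinsics"]);T=np.array(p["camera_from_world"]);R=T[:3,:3]
    d=R.T@np.linalg.inv(K)@np.array([px[0],px[1],1.]);c=-R.T@T[:3,3];return c,d
def atz(p,px,z):
    c,d=ray(p,px);return c+d*(z-c[2])/d[2]
def proj(p,X):
    K=np.array(p["intrinsics"]);T=np.array(p["camera_from_world"])
    q=K@(T[:3,:3]@np.array(X)+T[:3,3]);return q[:2]/q[2]
E
python3 - <<'E'
from h import *
z={"stand":20,"platform":50,"knob_a":100,"knob_b":100,"bubble_x_mid":60,"bubble_y_mid":60,"mallet":15,"jar":85,"solder_block":30}
for n in ("top","scene"):
    p=r.read_camera(n);cv2.imwrite(f"pics/{n}0.png",p["color"][:,:,::-1])
    print(n,(-np.array(p["camera_from_world"])[:3,:3].T@np.array(p["camera_from_world"])[:3,3]).round())
    for k in z:
        for b in r.boxes_of(p,k)[:3]: print(k,np.round(b["pixel"],1),round(b["confidence"],2),atz(p,b["pixel"],z[k]).round(1))
print(r.get_state())
E
```

```text
top [ 396.  -12. 1057.]
stand [330.7 224.9] 0.9 [ 5.675e+02 -2.000e-01  2.000e+01]
platform [331.2 213.1] 0.84 [589.1  -0.9  50. ]
knob_a [396.3 226.3] 0.67 [ 554.6 -138.5  100. ]
knob_a [312.1 267.8] 0.64 [463.2  35.2 100. ]
knob_a [492.6 223.5] 0.53 [ 565.3 -338.9  100. ]
knob_b [396.3 226.3] 0.67 [ 554.6 -138.5  100. ]
knob_b [312.1 267.8] 0.64 [463.2  35.2 100. ]
knob_b [492.6 223.5] 0.53 [ 565.3 -338.9  100. ]
bubble_x_mid [161.9 244.8] 0.73 [507.9 367.9  60. ]
mallet [163.6 242.5] 0.92 [518.3 381.5  15. ]
mallet [314.1 269.2] 0.47 [466.1  34.8  15. ]
jar [494.1 225.1] 0.81 [ 564.6 -347.1   85. ]
solder_block [512.9 288.2] 0.67 [ 434.8 -403.2   30. ]
scene [1289.  274. 1121.]
stand [316.2 268.4] 0.86 [572.5   2.5  20. ]
platform [314.9 267.6] 0.75 [590.9   5.9  50. ]
knob_a [340.3 229.5] 0.9 [489.1  38.2 100. ]
knob_a [268.  236.5] 0.59 [ 574.  -127.2  100. ]
knob_b [340.3 229.5] 0.9 [489.1  38.2 100. ]
knob_b [268.  236.5] 0.59 [ 574.  -127.2  100. ]
bubble_x_mid [313.8 269.5] 0.57 [603.8   7.9  60. ]
bubble_y_mid [202.  196.2] 0.63 [ 476.8 -375.1   60. ]
mallet [465.8 307. ] 0
[... 227 characters left out ...]
    1.34800413e+00, -2.02781523e-01]), 'dq': array([ 0.00027888, -0.0020715 ,  0.000959  , -0.00027458, -0.00072891,
       -0.00142076]), 'effort': array([ 1.72264328e-03, -4.45921791e+01, -2.90898603e+01, -2.26991187e-04,
        6.89285207e-04,  1.52781689e-05]), 'eef_pos': array([ 228.69016787, -500.22641274,  231.32968659]), 'orientation': array([[ 9.09477511e-01,  4.15753120e-01, -1.37703572e-05],
       [ 4.15753119e-01, -9.09477511e-01, -4.08091067e-05],
       [-2.94903436e-05,  3.13898958e-05, -9.99999999e-01]]), 'force': array([-0.49182311,  0.51257934,  0.55938859]), 'ft_torque': array([-0.02226942, -0.03233196,  0.04823151]), 'finger_force': 0.0, 'finger_gap': 85.27950282432074}
```

View pics/top0.png

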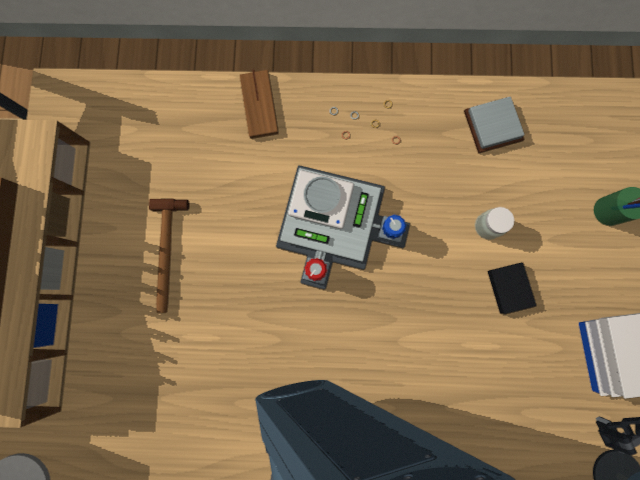

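View pics/scene0.png

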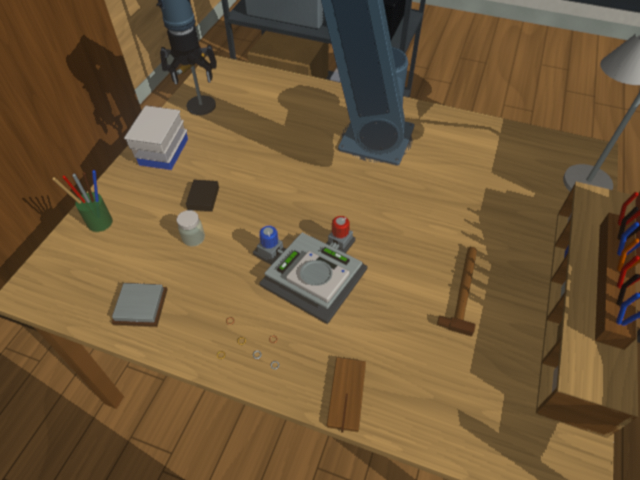

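The top picture shows the red knob at (316,269), the blue at (394,227), the x vial at (361,210) and the y vial at (311,236). The scene picture agrees, with red at (340,228) and blue at (268,237). Next I'll fit the knobs and zoom in on the vials.

```bash
cat >> h.py <<'E'
from scipy.optimize import least_squares
def knobmask(p,c):
    h=cv2.cvtColor(p["color"],cv2.COLOR_RGB2HSV);H,S,V=cv2.split(h)
    m=((H<8)|(H>172)) if c=="red" else ((H>105)&(H<130))
    m=(m&(S>140)&(V>60)).astype(np.uint8)
    return m
def hullcen(p,c,guess,rad=22):
    m=knobmask(p,c);g=proj(p,guess);yy,xx=np.nonzero(m)
    k=np.hypot(xx-g[0],yy-g[1])<rad
    return poly(np.c_[xx[k],yy[k]].astype(np.float32)),k.sum()
def poly(a):
    h=cv2.convexHull(a.astype(np.float32));M=cv2.moments(h);return np.array([M["m10"],M["m01"]])/M["m00"]
def model(p,x,y,z0=56,z1=102,R=22.5):
    t=np.linspace(0,6.28,40)
    return poly(np.array([proj(p,(x+R*np.cos(a),y+R*np.sin(a),z)) for z in(z0,z1) for a in t]))
E
python3 - <<'E'
from h import *
P={n:r.read_camera(n) for n in("top","scene")}
res={}
for c,g in(("red",(470,36,85)),("blue",(560,-135,85))):
    O={n:hullcen(P[n],c,g) for n in P}
    for ns in(["top"],["scene"],["top","scene"]):
        s=least_squares(lambda q:np.concatenate([model(P[n],*q)-O[n][0] for n in ns]),g[:2])
        print(c,ns,s.x.round(1),[O[n][1] for n in ns],s.fun.round(2)); res[c]=s.x
d=res["red"]-res["blue"];print("dist",np.linalg.norm(d),"(191)")
# stand frame: red-blue = R(-130,140)
yaw=np.arctan2(d[1],d[0])-np.arctan2(140,-130);yaw=(yaw+np.pi)%(2*np.pi)-np.pi
R=np.array([[np.cos(yaw),-np.sin(yaw)],[np.sin(yaw),np.cos(yaw)]])
o=(res["red"]+res["blue"])/2-R@np.array([-65,-70]);print("yaw",yaw,"origin",o)
t=cv2.resize(P["top"]["color"][155:295,270:420],None,fx=4,fy=4,interpolation=cv2.INTER_CUBIC)
cv2.imwrite("pics/crop1.png",t[:,:,::-1])
t=cv2.resize(P["scene"]["color"][210:325,245:375],None,fx=5,fy=5,interpolation=cv2.INTER_CUBIC)
cv2.imwrite("pics/crop2.png",t[:,:,::-1])
E
```

```text
red ['top'] [461.9  36. ] [np.int64(240)] [-3.35 -0.05]
red ['scene'] [464.5  36. ] [np.int64(233)] [2.04 0.78]
red ['top', 'scene'] [462.6  36. ] [np.int64(240), np.int64(233)] [-3.33 -0.37  2.26  0.27]
blue ['top'] [ 557.5 -136. ] [np.int64(276)] [0.2  0.01]
blue ['scene'] [ 559.1 -132.7] [np.int64(168)] [-0. -0.]
blue ['top', 'scene'] [ 557.5 -135. ] [np.int64(276), np.int64(168)] [-0.31 -0.03 -0.56 -0.68]
dist 195.5261052449573 (191)
yaw -0.24161618595032675 origin [589.94484055   2.93757805]
```

View pics/crop1.png

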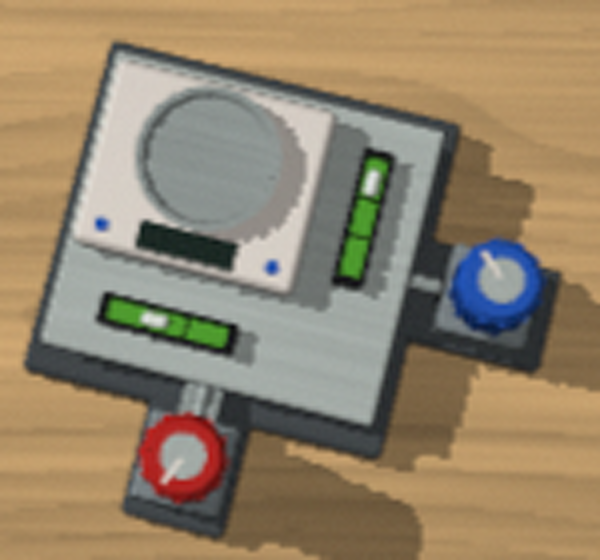

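View pics/crop2.png

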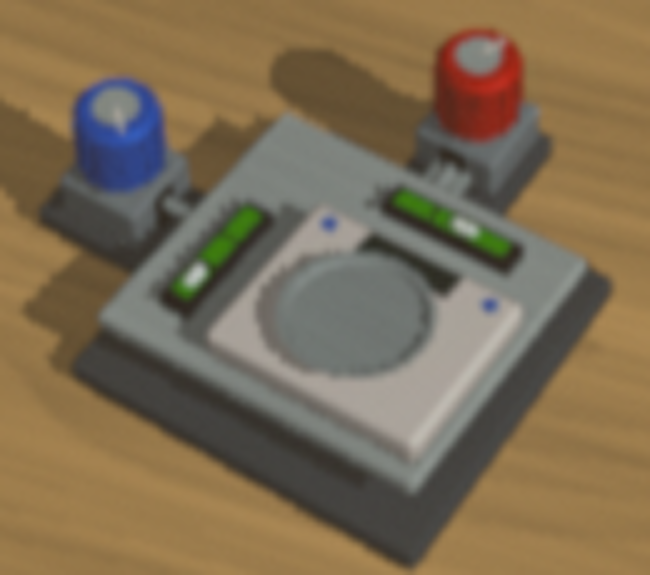

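```bash
cat >> h.py <<'E'
def fit(P,c,g):
    O={n:hullcen(P[n],c,g) for n in P}
    s=least_squares(lambda q:np.concatenate([model(P[n],*q)-O[n][0] for n in P]),np.array(g[:2],float),diff_step=1e-2)
    return s.x,s.fun
def vials(p,o,yaw):
    """bubble offset (mm) from middle of green for each vial, in stand axes; top camera"""
    im=p["color"].astype(int);Rr,G,B=im[...,0],im[...,1],im[...,2]
    g=((G-Rr>40)&(G-B>40)).astype(np.uint8)
    n,l,s,cen=cv2.connectedComponentsWithStats(cv2.morphologyEx(g,cv2.MORPH_CLOSE,np.ones((9,9))))
    c,s_=np.cos(yaw),np.sin(yaw);out={}
    for i in range(1,n):
        if s[i,4]<60: continue
        w=atz(p,cen[i],62)[:2]-o;st=np.array([c*w[0]+s_*w[1],-s_*w[0]+c*w[1]])
        if max(abs(st))>100: continue
        pts=np.argwhere((l==i))[:,::-1]
        S=np.array([[c*v[0]+s_*v[1],-s_*v[0]+c*v[1]] for v in [atz(p,q,62)[:2]-o for q in pts.astype(float)]])
        ax=0 if np.ptp(S[:,0])>np.ptp(S[:,1]) else 1
        wt=np.clip(im[pts[:,1],pts[:,0],[0]*len(pts)]-90,0,None)*(1.0)
        wt=wt*(np.minimum(Rr,B)[pts[:,1],pts[:,0]]>90)
        lo,hi=S[:,ax].min(),S[:,ax].max()
        b=(S[:,ax]*wt).sum()/max(wt.sum(),1)
        out["xy"[ax]]=dict(ext=(round(lo,1),round(hi,1)),other=round(S[:,1-ax].mean(),1),bub=round(b,1),off=round(b-(lo+hi)/2,1),n=int((wt>0).sum()))
    return out
E
python3 - <<'E'
from h import *
P={n:r.read_camera(n) for n in("top","scene")}
res={}
for c,g in(("red",(466,36,85)),("blue",(558,-135,85))):
    for Q in({"top":P["top"]},{"scene":P["scene"]},P):
        x,f=fit(Q,c,g);print(c,list(Q),x.round(1),f.round(2));res[c]=x
d=res["red"]-res["blue"];print("dist",np.linalg.norm(d),"(191)")
yaw=np.arctan2(d[1],d[0])-np.arctan2(140,-130);yaw=(yaw+np.pi)%(2*np.pi)-np.pi
R=np.array([[np.cos(yaw),-np.sin(yaw)],[np.sin(yaw),np.cos(yaw)]])
o=(res["red"]+res["blue"])/2-R@np.array([-65,-70]);print("yaw",yaw,"origin",o)
print(vials(P["top"],o,yaw))
m=knobmask(P["top"],"red");print(m[250:290,295:340].sum(),[proj(P["top"],(466,36,z)) for z in(56,102)])
E
```

```text
red ['top'] [461.9  29. ] [ 0. -0.]
red ['scene'] [463.7  30.1] [-0. -0.]
red ['top', 'scene'] [462.4  29.3] [-0.17 -0.23 -0.11 -0.43]
blue ['top'] [ 557.5 -135.6] [-0. -0.]
blue ['scene'] [ 559.5 -132.5] [-0.  0.]
blue ['top', 'scene'] [ 558.  -134.5] [-0.5  -0.23 -0.49 -0.63]
dist 189.71005339985956 (191)
yaw -0.22029909612684007 origin [588.93289041   1.5136011 ]
{'x': {'ext': (np.float64(-10.4), np.float64(55.8)), 'other': np.float64(-63.2), 'bub': np.float64(43.2), 'off': np.float64(20.5), 'n': 25}, 'y': {'ext': (np.float64(-6.5), np.float64(59.8)), 'other': np.float64(-60.0), 'bub': np.float64(34.7), 'off': np.float64(8.0), 'n': 25}}
240 [array([312.7289707 , 267.94889517]), array([311.71318637, 266.36971778])]
```

The manual's scale: shifts go in shares of 400 mm and turns go in shares of 360 degrees. Converting my numbers, 300 mm / 400 = 0.75, 150 mm / 400 = 0.375, -0.92 rad / 6.2832 = -0.1464.

>>> move_arm --series '[{"tx":0.095,"ty":-0.04,"tz":0,"az":-0.0175},{"tx":0.1875,"ty":-0.08,"tz":0,"az":-0.035},{"tx":0.28,"ty":-0.12,"tz":0,"az":-0.0525},{"tx":0.375,"ty":-0.1625,"tz":0,"az":-0.07},{"tx":0.47,"ty":-0.2025,"tz":0,"az":-0.0875},{"tx":0.565,"ty":-0.245,"tz":0,"az":-0.105},{"tx":0.6575,"ty":-0.285,"tz":0,"az":-0.1225},{"tx":0.75,"ty":-0.325,"tz":0,"az":-0.1464}]'

```text
validation failed for argument at $.se...
```

```bash
cat >> h.py <<'E'
def to(x,y,z,ang=None):
    """print shift in tool axes to reach world x,y,z and tool-x heading ang"""
    s=r.get_state();R=np.array(s["orientation"]);d=R.T@(np.array([x,y,z])-s["eef_pos"])
    h=np.arctan2(R[1,0],R[0,0]);print("t",round(s["t"],2),"pos",s["eef_pos"].round(1),"R_z",R[:,2].round(3),"head",round(h,3),"q",s["joint_pos"].round(2),"txyz",d.round(1),"az",None if ang is None else round(-(ang-h),3),"gap",round(s["finger_gap"],1),"F",s["force"].round(1),"pad",round(s["finger_force"],1))
E
python3 -c "
from h import *
to(557.8,-134.8,140,1.35)"
```

```text
t 1.2 pos [ 228.7 -500.2  231.3] R_z [-0.  0. -1.] head 0.429 q [-1.34  0.26  1.54 -0.    1.35 -0.2 ] txyz [ 451.2 -195.5   91.3] az -0.921 gap 85.5 F [-0.2 -0.2 -0.6] pad 0.0
```

Every row probably needs all the keys, so I'll send them all.

Converted, 300 mm / 400 = 0.75, 263 mm / 400 = 0.6575, -0.92 rad / 6.2832 = -0.1464.

>>> move_arm --series '[{"tx":0.095,"ty":-0.04,"tz":0,"ax":0,"ay":0,"az":-0.0175,"grip":1},{"tx":0.1875,"ty":-0.08,"tz":0,"ax":0,"ay":0,"az":-0.035,"grip":1},{"tx":0.28,"ty":-0.12,"tz":0,"ax":0,"ay":0,"az":-0.0525,"grip":1},{"tx":0.375,"ty":-0.1625,"tz":0,"ax":0,"ay":0,"az":-0.07,"grip":1},{"tx":0.47,"ty":-0.2025,"tz":0,"ax":0,"ay":0,"az":-0.0875,"grip":1},{"tx":0.565,"ty":-0.245,"tz":0,"ax":0,"ay":0,"az":-0.105,"grip":1},{"tx":0.6575,"ty":-0.285,"tz":0,"ax":0,"ay":0,"az":-0.1225,"grip":1},{"tx":0.75,"ty":-0.325,"tz":0,"ax":0,"ay":0,"az":-0.1464,"grip":1}]'

```text
t: 1.87
eef_pos: [448.6, -255.5, 231.6]
orientation: [[0.239, 0.971, 0.0], [0.971, -0.239, -0.0], [-0.0, 0.001, -1.0]]
force: [0.7, -1.4, -0.6]
finger_gap: 85.1
finger_force: 0.0
```

```bash
python3 -c "
from h import *
to(557.8,-134.8,140,1.35)"
```

```text
t 1.87 pos [ 448.6 -255.5  231.6] R_z [ 0. -0. -1.] head 1.329 q [-0.73  0.2   1.61 -0.    1.33 -0.49] txyz [143.4  77.1  91.6] az -0.021 gap 85.1 F [ 0.7 -1.4 -0.6] pad 0.0
```

Converted, 144 mm / 400 = 0.36, 108 mm / 400 = 0.27.

>>> move_arm --series '[{"tx":0.09,"ty":0.05,"tz":0,"ax":0,"ay":0,"az":0,"grip":1},{"tx":0.18,"ty":0.1,"tz":0,"ax":0,"ay":0,"az":0,"grip":1},{"tx":0.27,"ty":0.15,"tz":0.025,"ax":0,"ay":0,"az":0,"grip":1},{"tx":0.36,"ty":0.2013,"tz":0.075,"ax":0,"ay":0,"az":0,"grip":1},{"tx":0.36,"ty":0.2013,"tz":0.1625,"ax":0,"ay":0,"az":0,"grip":1},{"tx":0.36,"ty":0.2013,"tz":0.23,"ax":0,"ay":0,"az":0,"grip":1},{"tx":0.36,"ty":0.2013,"tz":0.23,"ax":0,"ay":0,"az":0,"grip":1},{"tx":0.36,"ty":0.2013,"tz":0.23,"ax":0,"ay":0,"az":0,"grip":1}]'

```text
t: 2.53
eef_pos: [559.8, -136.7, 138.2]
orientation: [[0.244, 0.97, -0.004], [0.97, -0.244, 0.001], [0.001, -0.004, -1.0]]
force: [-0.5, -0.9, 0.7]
finger_gap: 85.3
finger_force: 0.0
```

```bash
python3 -c "
from h import *
to(557.8,-134.8,68,1.35)
for n in ('scene',):
    p=r.read_camera(n);cv2.imwrite('pics/s2.png',cv2.resize(p['color'][150:330,180:420],None,fx=3,fy=3)[:,:,::-1])"
```

```text
t 2.53 pos [ 559.8 -136.7  138.2] R_z [-0.004  0.001 -1.   ] head 1.324 q [-0.43  0.38  1.6  -0.    1.17 -0.19] txyz [ 1.3 -2.1 70.2] az -0.026 gap 85.3 F [-0.5 -0.9  0.7] pad 0.0
```

View pics/s2.png

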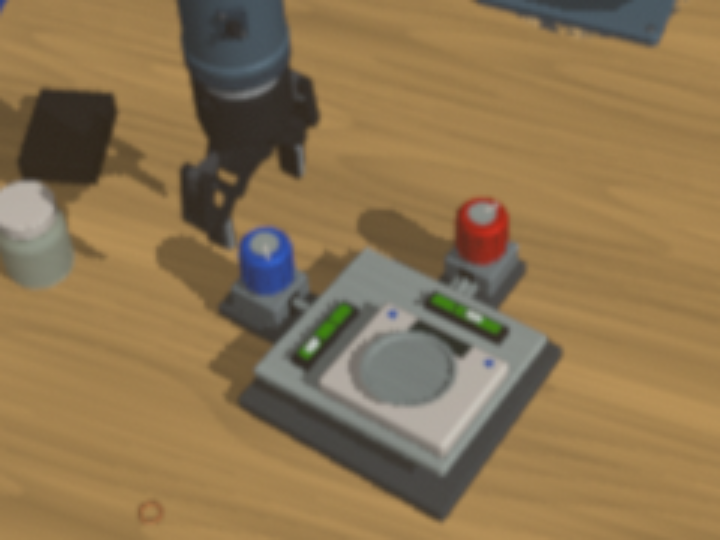

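The gripper straddles the blue knob: its fingertips, at (228,243) and (295,172) in the crop, are centred above the knob top at (265,240). I'll go down and grip.

Converted, 71 mm / 400 = 0.1775, 50 mm / 400 = 0.125.

>>> move_arm --series '[{"tx":0,"ty":0,"tz":0.0625,"ax":0,"ay":0,"az":0,"grip":1},{"tx":0,"ty":0,"tz":0.125,"ax":0,"ay":0,"az":0,"grip":1},{"tx":0,"ty":0,"tz":0.1775,"ax":0,"ay":0,"az":0,"grip":1},{"tx":0,"ty":0,"tz":0.1775,"ax":0,"ay":0,"az":0,"grip":1},{"tx":0,"ty":0,"tz":0.1775,"ax":0,"ay":0,"az":0,"grip":1},{"tx":0,"ty":0,"tz":0.1775,"ax":0,"ay":0,"az":0,"grip":1}]'

```text
t: 3.08
eef_pos: [562.3, -138.6, 71.0]
orientation: [[0.245, 0.969, 0.004], [0.969, -0.245, -0.002], [-0.001, 0.004, -1.0]]
force: [0.1, 0.5, -0.2]
finger_gap: 85.5
finger_force: 0.0
```

```bash
python3 -c "
from h import *
to(557.8,-134.8,68,1.35)
P={n:r.read_camera(n) for n in('top','scene')}
print(fit(P,'blue',(558,-135,85)), vials(P['top'],np.array([588.9,1.5]),-.2203))"
```

```text
t 3.08 pos [ 562.3 -138.6   71. ] R_z [ 0.004 -0.002 -1.   ] head 1.323 q [-0.43  0.46  1.67 -0.    1.01 -0.19] txyz [ 2.5 -5.3  2.9] az -0.027 gap 85.5 F [ 0.1  0.5 -0.2] pad 0.0
(array([ 556.31659874, -124.32580676]), array([ 2.21763699, -1.55020852,  3.13081594, -0.84691348])) {'x': {'ext': (np.float64(-10.3), np.float64(57.0)), 'other': np.float64(-62.6), 'bub': np.float64(43.1), 'off': np.float64(19.7), 'n': 31}, 'y': {'ext': (np.float64(-6.5), np.float64(60.4)), 'other': np.float64(-59.8), 'bub': np.float64(34.7), 'off': np.float64(7.7), 'n': 27}}
```

>>> move_arm --series '[{"tx":0.0063,"ty":-0.0125,"tz":0.005,"ax":0,"ay":0,"az":0,"grip":1},{"tx":0.0063,"ty":-0.0125,"tz":0.005,"ax":0,"ay":0,"az":0,"grip":1},{"tx":0.0063,"ty":-0.0125,"tz":0.005,"ax":0,"ay":0,"az":0,"grip":0.8},{"tx":0.0063,"ty":-0.0125,"tz":0.005,"ax":0,"ay":0,"az":0,"grip":0.7}]'

```text
t: 3.52
eef_pos: [556.6, -133.5, 66.6]
orientation: [[0.244, 0.97, 0.0], [0.97, -0.244, -0.0], [-0.0, 0.0, -1.0]]
force: [-0.0, -0.5, 0.8]
finger_gap: 64.0
finger_force: 0.0
```

```bash
python3 -c "
from h import *
to(557.8,-134.8,68,1.35)"
```

```text
t 3.52 pos [ 556.6 -133.5   66.6] R_z [ 0. -0. -1.] head 1.324 q [-0.43  0.46  1.69  0.    1.   -0.18] txyz [-0.9  1.5 -1.4] az -0.026 gap 64.0 F [-0.  -0.5  0.8] pad 0.0
```

Converted, 1.3 mm / 400 = 0.0033, -1 mm / 400 = -0.0025.

>>> move_arm --series '[{"tx":-0.0025,"ty":0.0033,"tz":-0.0025,"ax":0,"ay":0,"az":0,"grip":0.6},{"tx":-0.0025,"ty":0.0033,"tz":-0.0025,"ax":0,"ay":0,"az":0,"grip":0.4},{"tx":-0.0025,"ty":0.0033,"tz":-0.0025,"ax":0,"ay":0,"az":0,"grip":0.3},{"tx":-0.0025,"ty":0.0033,"tz":-0.0025,"ax":0,"ay":0,"az":0,"grip":0.3},{"tx":-0.0025,"ty":0.0033,"tz":-0.0025,"ax":0,"ay":0,"az":0,"grip":0.3},{"tx":-0.0025,"ty":0.0033,"tz":-0.0025,"ax":0,"ay":0,"az":0,"grip":0.3}]'

```text
t: 4.02
eef_pos: [558.1, -135.3, 68.0]
orientation: [[0.245, 0.97, 0.001], [0.97, -0.245, -0.001], [-0.0, 0.001, -1.0]]
force: [-0.0, -0.4, 5.9]
finger_gap: 43.4
finger_force: 60.6
```

```bash
python3 -c "
from h import *
to(557.8,-134.8,68,1.35)"
```

```text
t 4.02 pos [ 558.1 -135.3   68. ] R_z [ 0.001 -0.001 -1.   ] head 1.324 q [-0.43  0.46  1.68 -0.    1.   -0.18] txyz [ 0.4 -0.4 -0. ] az -0.026 gap 43.4 F [-0.  -0.4  5.9] pad 60.6
```

Gripped, with tiny lateral forces. Now I'll turn it clockwise by 0.9 rad and look.

Converted, 0.8 rad / 6.2832 = 0.1273.

>>> move_arm --series '[{"tx":0,"ty":0,"tz":0,"ax":0,"ay":0,"az":0.0191,"grip":0.3},{"tx":0,"ty":0,"tz":0,"ax":0,"ay":0,"az":0.0382,"grip":0.3},{"tx":0,"ty":0,"tz":0,"ax":0,"ay":0,"az":0.0573,"grip":0.3},{"tx":0,"ty":0,"tz":0,"ax":0,"ay":0,"az":0.0764,"grip":0.3},{"tx":0,"ty":0,"tz":0,"ax":0,"ay":0,"az":0.0955,"grip":0.3},{"tx":0,"ty":0,"tz":0,"ax":0,"ay":0,"az":0.1146,"grip":0.3},{"tx":0,"ty":0,"tz":0,"ax":0,"ay":0,"az":0.1273,"grip":0.3},{"tx":0,"ty":0,"tz":0,"ax":0,"ay":0,"az":0.1273,"grip":0.3}]'

```text
t: 4.68
eef_pos: [558.8, -135.7, 68.0]
orientation: [[0.867, 0.498, 0.003], [0.498, -0.867, -0.001], [0.002, 0.003, -1.0]]
force: [2.2, -0.4, 4.4]
finger_gap: 43.8
finger_force: 60.6
```

```bash
python3 -c "
from h import *
to(557.8,-134.8,68,1.35)
p=r.read_camera('top');print(vials(p,np.array([588.9,1.5]),-.2203))
print(r.get_state()['ft_torque'])
cv2.imwrite('pics/t3.png',cv2.resize(p['color'][155:295,270:420],None,fx=4,fy=4,interpolation=cv2.INTER_CUBIC)[:,:,::-1])"
```

```text
t 4.68 pos [ 558.8 -135.7   68. ] R_z [ 0.003 -0.001 -1.   ] head 0.521 q [-0.43  0.46  1.68 -0.    1.    0.62] txyz [-0.4 -1.3  0. ] az -0.829 gap 43.8 F [ 2.2 -0.4  4.4] pad 60.6
{'x': {'ext': (np.float64(-10.3), np.float64(57.0)), 'other': np.float64(-62.1), 'bub': np.float64(43.4), 'off': np.float64(20.1), 'n': 28}, 'y': {'ext': (np.float64(-5.9), np.float64(60.8)), 'other': np.float64(-60.0), 'bub': np.float64(32.1), 'off': np.float64(4.6), 'n': 28}}
[-0.28386812 -0.38220702 -0.00665045]
```

View pics/t3.png

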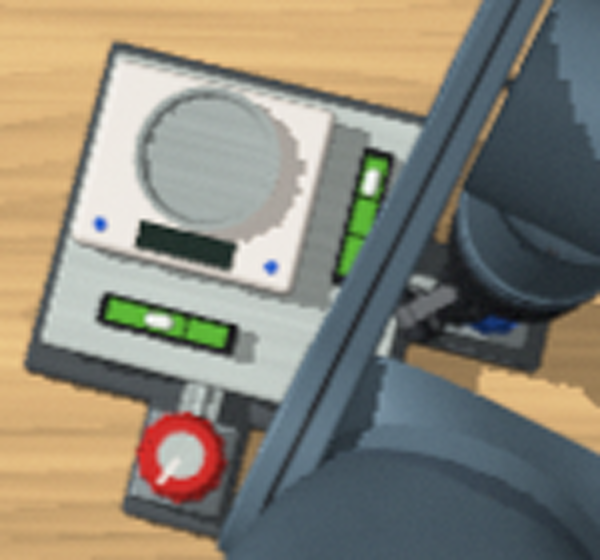

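The y bubble moved the right way, from 8 to 4.6 mm, and in the crop it sits at (158,321), heading for the middle. About 0.6 rad remains.

Converted, 0.6 rad / 6.2832 = 0.0955.

>>> move_arm --series '[{"tx":0,"ty":0,"tz":0,"ax":0,"ay":0,"az":0.0191,"grip":0.3},{"tx":0,"ty":0,"tz":0,"ax":0,"ay":0,"az":0.0382,"grip":0.3},{"tx":0,"ty":0,"tz":0,"ax":0,"ay":0,"az":0.0573,"grip":0.3},{"tx":0,"ty":0,"tz":0,"ax":0,"ay":0,"az":0.0764,"grip":0.3},{"tx":0,"ty":0,"tz":0,"ax":0,"ay":0,"az":0.0955,"grip":0.3},{"tx":0,"ty":0,"tz":0,"ax":0,"ay":0,"az":0.0955,"grip":0.3},{"tx":0,"ty":0,"tz":0,"ax":0,"ay":0,"az":0.0955,"grip":0.3}]'

```text
t: 5.32
eef_pos: [558.9, -136.3, 68.0]
orientation: [[0.997, -0.071, 0.003], [-0.071, -0.997, -0.002], [0.003, 0.002, -1.0]]
force: [2.8, -4.6, 2.9]
finger_gap: 43.3
finger_force: 60.6
```

```bash
python3 -c "
from h import *
to(557.8,-134.8,68,1.35)
p=r.read_camera('top');print(vials(p,np.array([588.9,1.5]),-.2203))
p=r.read_camera('top');print(vials(p,np.array([588.9,1.5]),-.2203).get('y'))"
```

```text
t 5.32 pos [ 558.9 -136.3   68. ] R_z [ 0.003 -0.002 -1.   ] head -0.071 q [-0.43  0.46  1.68 -0.    1.    1.21] txyz [-1.2 -1.4  0. ] az -1.421 gap 43.3 F [ 2.8 -4.6  2.9] pad 60.6
{'x': {'ext': (np.float64(-10.3), np.float64(57.5)), 'other': np.float64(-61.6), 'bub': np.float64(43.5), 'off': np.float64(19.9), 'n': 31}, 'y': {'ext': (np.float64(-5.9), np.float64(61.4)), 'other': np.float64(-60.0), 'bub': np.float64(27.5), 'off': np.float64(-0.2), 'n': 29}}
{'ext': (np.float64(-5.9), np.float64(61.4)), 'other': np.float64(-60.0), 'bub': np.float64(26.8), 'off': np.float64(-1.0), 'n': 30}
```

Level in y. Release and lift.

Converted, -110 mm / 400 = -0.275, -90 mm / 400 = -0.225.

>>> move_arm --series '[{"tx":0,"ty":0,"tz":0,"ax":0,"ay":0,"az":0,"grip":0.5},{"tx":0,"ty":0,"tz":0,"ax":0,"ay":0,"az":0,"grip":0.75},{"tx":0,"ty":0,"tz":0,"ax":0,"ay":0,"az":0,"grip":0.75},{"tx":0,"ty":0,"tz":-0.0625,"ax":0,"ay":0,"az":0,"grip":0.75},{"tx":0,"ty":0,"tz":-0.1375,"ax":0,"ay":0,"az":0,"grip":0.8},{"tx":0,"ty":0,"tz":-0.225,"ax":0,"ay":0,"az":0,"grip":1},{"tx":0,"ty":0,"tz":-0.275,"ax":0,"ay":0,"az":0,"grip":1},{"tx":0,"ty":0,"tz":-0.275,"ax":0,"ay":0,"az":0,"grip":1}]'

```text
t: 6.08
eef_pos: [559.4, -135.3, 181.9]
orientation: [[0.997, -0.073, 0.006], [-0.073, -0.997, -0.002], [0.006, 0.002, -1.0]]
force: [0.8, -0.6, -0.3]
finger_gap: 85.4
finger_force: 0.0
```

```bash
python3 -c "
from h import *
P={n:r.read_camera(n) for n in('top','scene')}
print(vials(P['top'],np.array([588.9,1.5]),-.2203))
for Q in ({'top':P['top']},{'scene':P['scene']}): print(fit(Q,'red',(463,30,85)))
to(463,30.5,178,0)"
```

```text
{'x': {'ext': (np.float64(3.2), np.float64(57.5)), 'other': np.float64(-60.6), 'bub': np.float64(43.9), 'off': np.float64(13.6), 'n': 23}, 'y': {'ext': (np.float64(-5.9), np.float64(60.8)), 'other': np.float64(-60.0), 'bub': np.float64(25.6), 'off': np.float64(-1.9), 'n': 26}}
(array([462.15578963,  30.40246426]), array([-9.13871418e-07, -3.78227014e-08]))
(array([463.36769186,  31.75207735]), array([ 5.28181590e-06, -7.70289802e-07]))
t 6.18 pos [ 557.2 -134.4  177.4] R_z [-0.  0. -1.] head -0.074 q [-0.43  0.34  1.56  0.    1.24  1.21] txyz [-106.1 -157.5   -0.5] az -0.074 gap 85.3 F [ 0.1 -0.1 -0.5] pad 0.0
```

Converted, -157.5 mm / 400 = -0.3938, -106.5 mm / 400 = -0.2663, -0.96 rad / 6.2832 = -0.1528.

>>> move_arm --series '[{"tx":-0.0375,"ty":-0.055,"tz":0,"ax":0,"ay":0,"az":-0.0191,"grip":1},{"tx":-0.075,"ty":-0.11,"tz":0,"ax":0,"ay":0,"az":-0.0382,"grip":1},{"tx":-0.1125,"ty":-0.165,"tz":0,"ax":0,"ay":0,"az":-0.0573,"grip":1},{"tx":-0.15,"ty":-0.22,"tz":0,"ax":0,"ay":0,"az":-0.0764,"grip":1},{"tx":-0.1875,"ty":-0.275,"tz":0,"ax":0,"ay":0,"az":-0.0955,"grip":1},{"tx":-0.225,"ty":-0.33,"tz":0,"ax":0,"ay":0,"az":-0.1146,"grip":1},{"tx":-0.255,"ty":-0.375,"tz":0,"ax":0,"ay":0,"az":-0.1337,"grip":1},{"tx":-0.2663,"ty":-0.3938,"tz":0,"ax":0,"ay":0,"az":-0.1528,"grip":1}]'

```text
t: 6.85
eef_pos: [459.5, 33.0, 175.0]
orientation: [[0.627, 0.779, -0.006], [0.779, -0.627, 0.002], [-0.002, -0.006, -1.0]]
force: [-0.1, 0.6, -0.6]
finger_gap: 85.3
finger_force: 0.0
```

Converted, -0.96 rad / 6.2832 = -0.1528.

>>> move_arm --series '[{"tx":0,"ty":0,"tz":0,"ax":0,"ay":0,"az":-0.0191,"grip":1},{"tx":0,"ty":0,"tz":0,"ax":0,"ay":0,"az":-0.0382,"grip":1},{"tx":0,"ty":0,"tz":0,"ax":0,"ay":0,"az":-0.0573,"grip":1},{"tx":0,"ty":0,"tz":0,"ax":0,"ay":0,"az":-0.0764,"grip":1},{"tx":0,"ty":0,"tz":0,"ax":0,"ay":0,"az":-0.0955,"grip":1},{"tx":0,"ty":0,"tz":0,"ax":0,"ay":0,"az":-0.1146,"grip":1},{"tx":0,"ty":0,"tz":0,"ax":0,"ay":0,"az":-0.1337,"grip":1},{"tx":0,"ty":0,"tz":0,"ax":0,"ay":0,"az":-0.1528,"grip":1}]'

```text
t: 7.52
eef_pos: [461.4, 30.7, 175.0]
orientation: [[-0.277, 0.961, -0.005], [0.961, 0.277, 0.001], [0.002, -0.005, -1.0]]
force: [0.4, 0.2, -0.1]
finger_gap: 85.6
finger_force: 0.0
```

Converted, -0.96 rad / 6.2832 = -0.1528.

>>> move_arm --series '[{"tx":0,"ty":0,"tz":0,"ax":0,"ay":0,"az":-0.0191,"grip":1},{"tx":0,"ty":0,"tz":0,"ax":0,"ay":0,"az":-0.0382,"grip":1},{"tx":0,"ty":0,"tz":0,"ax":0,"ay":0,"az":-0.0573,"grip":1},{"tx":0,"ty":0,"tz":0,"ax":0,"ay":0,"az":-0.0764,"grip":1},{"tx":0,"ty":0,"tz":0,"ax":0,"ay":0,"az":-0.0955,"grip":1},{"tx":0,"ty":0,"tz":0,"ax":0,"ay":0,"az":-0.1146,"grip":1},{"tx":0,"ty":0,"tz":0,"ax":0,"ay":0,"az":-0.1337,"grip":1},{"tx":0,"ty":0,"tz":0,"ax":0,"ay":0,"az":-0.1528,"grip":1}]'

```text
t: 8.18
eef_pos: [461.4, 30.7, 175.0]
orientation: [[-0.946, 0.324, -0.005], [0.324, 0.946, 0.001], [0.005, -0.001, -1.0]]
force: [0.8, -0.4, 0.4]
finger_gap: 85.3
finger_force: 0.0
```

```bash
python3 -c "
from h import *
P={n:r.read_camera(n) for n in('top','scene')}
for i in range(4): p=r.read_camera('top')
print(vials(p,np.array([588.9,1.5]),-.2203))
print(fit({'scene':P['scene']},'red',(463,30,85)))
to(462.6,30.7,140,2.92)"
```

```text
{'x': {'ext': (np.float64(-9.2), np.float64(57.5)), 'other': np.float64(-62.9), 'bub': np.float64(43.9), 'off': np.float64(19.8), 'n': 25}}
(array([463.46596704,  31.74516771]), array([-8.40776352e-07,  5.82926816e-07]))
t 8.48 pos [462.7  30.4 176.5] R_z [-0.002  0.    -1.   ] head 2.801 q [-0.18  0.15  1.81  0.    1.18 -1.41] txyz [ 0.2  0.3 36.5] az -0.119 gap 85.3 F [-0.2 -0.1 -0.3] pad 0.0
```

Converted, 107 mm / 400 = 0.2675, 97 mm / 400 = 0.2425, -0.12 rad / 6.2832 = -0.0191.

>>> move_arm --series '[{"tx":0,"ty":0,"tz":0.05,"ax":0,"ay":0,"az":-0.0191,"grip":1},{"tx":0,"ty":0,"tz":0.1,"ax":0,"ay":0,"az":-0.0191,"grip":1},{"tx":0,"ty":0,"tz":0.15,"ax":0,"ay":0,"az":-0.0191,"grip":1},{"tx":0,"ty":0,"tz":0.2,"ax":0,"ay":0,"az":-0.0191,"grip":1},{"tx":0,"ty":0,"tz":0.2425,"ax":0,"ay":0,"az":-0.0191,"grip":1},{"tx":0,"ty":0,"tz":0.2675,"ax":0,"ay":0,"az":-0.0191,"grip":1},{"tx":0,"ty":0,"tz":0.2675,"ax":0,"ay":0,"az":-0.0191,"grip":0.85},{"tx":0,"ty":0,"tz":0.2675,"ax":0,"ay":0,"az":-0.0191,"grip":0.75}]'

```text
t: 9.15
eef_pos: [462.8, 30.3, 69.9]
orientation: [[-0.976, 0.217, -0.002], [0.217, 0.976, 0.0], [0.002, -0.0, -1.0]]
force: [-0.0, 0.1, -0.4]
finger_gap: 64.7
finger_force: 0.0
```

```bash
python3 -c "
from h import *
for i in range(2): p=r.read_camera('scene')
to(462.7,30.8,69,2.92)"
```

```text
t 9.25 pos [464.   30.1  71. ] R_z [ 0.001 -0.    -1.   ] head 2.923 q [-0.18  0.29  1.94  0.    0.91 -1.53] txyz [1.4 0.4 2. ] az 0.003 gap 64.0 F [ 0.1 -0.1  0.3] pad 0.0
```

Converted, 2 mm / 400 = 0.005, 1 mm / 400 = 0.0025.

>>> move_arm --series '[{"tx":0.0025,"ty":0.0013,"tz":0.005,"ax":0,"ay":0,"az":0,"grip":0.6},{"tx":0.0025,"ty":0.0013,"tz":0.005,"ax":0,"ay":0,"az":0,"grip":0.4},{"tx":0.0025,"ty":0.0013,"tz":0.005,"ax":0,"ay":0,"az":0,"grip":0.3},{"tx":0.0025,"ty":0.0013,"tz":0.005,"ax":0,"ay":0,"az":0,"grip":0.3},{"tx":0.0025,"ty":0.0013,"tz":0.005,"ax":0,"ay":0,"az":0,"grip":0.3},{"tx":0.0025,"ty":0.0013,"tz":0.005,"ax":0,"ay":0,"az":0,"grip":0.3}]'

```text
t: 9.75
eef_pos: [462.8, 29.7, 69.6]
orientation: [[-0.976, 0.216, 0.001], [0.216, 0.976, -0.002], [-0.002, -0.002, -1.0]]
force: [-3.2, -6.0, 7.4]
finger_gap: 43.5
finger_force: 59.9
```

Converted, 0.96 rad / 6.2832 = 0.1528.

>>> move_arm --series '[{"tx":0,"ty":0,"tz":0,"ax":0,"ay":0,"az":0.0191,"grip":0.3},{"tx":0,"ty":0,"tz":0,"ax":0,"ay":0,"az":0.0382,"grip":0.3},{"tx":0,"ty":0,"tz":0,"ax":0,"ay":0,"az":0.0573,"grip":0.3},{"tx":0,"ty":0,"tz":0,"ax":0,"ay":0,"az":0.0764,"grip":0.3},{"tx":0,"ty":0,"tz":0,"ax":0,"ay":0,"az":0.0955,"grip":0.3},{"tx":0,"ty":0,"tz":0,"ax":0,"ay":0,"az":0.1146,"grip":0.3},{"tx":0,"ty":0,"tz":0,"ax":0,"ay":0,"az":0.1337,"grip":0.3},{"tx":0,"ty":0,"tz":0,"ax":0,"ay":0,"az":0.1528,"grip":0.3}]'

```text
t: 10.42
eef_pos: [462.7, 29.4, 69.6]
orientation: [[-0.378, 0.926, 0.001], [0.926, 0.378, -0.003], [-0.003, -0.0, -1.0]]
force: [-3.6, -6.7, 7.4]
finger_gap: 43.6
finger_force: 59.9
```

```bash
python3 -c "
from h import *
for i in range(4): p=r.read_camera('top')
print(vials(p,np.array([588.9,1.5]),-.2203))
to(462.7,30.8,69,2.92)"
```

```text
{'x': {'ext': (np.float64(-9.8), np.float64(57.5)), 'other': np.float64(-62.5), 'bub': np.float64(41.2), 'off': np.float64(17.3), 'n': 24}}
t 10.62 pos [462.7  29.4  69.6] R_z [ 0.001 -0.003 -1.   ] head 1.964 q [-0.18  0.29  1.95 -0.    0.9  -0.57] txyz [1.3 0.5 0.6] az -0.956 gap 43.4 F [-3.5 -6.7  8.8] pad 59.9
```

Converted, 0.96 rad / 6.2832 = 0.1528.

>>> move_arm --series '[{"tx":0,"ty":0,"tz":0,"ax":0,"ay":0,"az":0.0191,"grip":0.3},{"tx":0,"ty":0,"tz":0,"ax":0,"ay":0,"az":0.0382,"grip":0.3},{"tx":0,"ty":0,"tz":0,"ax":0,"ay":0,"az":0.0573,"grip":0.3},{"tx":0,"ty":0,"tz":0,"ax":0,"ay":0,"az":0.0764,"grip":0.3},{"tx":0,"ty":0,"tz":0,"ax":0,"ay":0,"az":0.0955,"grip":0.3},{"tx":0,"ty":0,"tz":0,"ax":0,"ay":0,"az":0.1146,"grip":0.3},{"tx":0,"ty":0,"tz":0,"ax":0,"ay":0,"az":0.1337,"grip":0.3},{"tx":0,"ty":0,"tz":0,"ax":0,"ay":0,"az":0.1528,"grip":0.3}]'

```text
t: 11.28
eef_pos: [462.6, 29.2, 69.6]
orientation: [[0.541, 0.841, 0.001], [0.841, -0.541, -0.003], [-0.002, 0.003, -1.0]]
force: [-4.3, -7.9, 7.5]
finger_gap: 43.6
finger_force: 60.0
```

```bash
python3 -c "
from h import *
for i in range(4): p=r.read_camera('top')
print(vials(p,np.array([588.9,1.5]),-.2203))
to(462.7,30.8,69,2.92)"
```

```text
{'x': {'ext': (np.float64(-9.2), np.float64(58.0)), 'other': np.float64(-62.4), 'bub': np.float64(34.2), 'off': np.float64(9.8), 'n': 26}}
t 11.48 pos [462.6  29.2  69.6] R_z [ 0.001 -0.003 -1.   ] head 1.005 q [-0.18  0.29  1.95 -0.    0.9   0.39] txyz [ 1.4 -0.8  0.6] az -1.915 gap 43.8 F [-3.9 -7.1  7.6] pad 60.0
```

Converted, 0.96 rad / 6.2832 = 0.1528.

>>> move_arm --series '[{"tx":0,"ty":0,"tz":0,"ax":0,"ay":0,"az":0.0191,"grip":0.3},{"tx":0,"ty":0,"tz":0,"ax":0,"ay":0,"az":0.0382,"grip":0.3},{"tx":0,"ty":0,"tz":0,"ax":0,"ay":0,"az":0.0573,"grip":0.3},{"tx":0,"ty":0,"tz":0,"ax":0,"ay":0,"az":0.0764,"grip":0.3},{"tx":0,"ty":0,"tz":0,"ax":0,"ay":0,"az":0.0955,"grip":0.3},{"tx":0,"ty":0,"tz":0,"ax":0,"ay":0,"az":0.1146,"grip":0.3},{"tx":0,"ty":0,"tz":0,"ax":0,"ay":0,"az":0.1337,"grip":0.3},{"tx":0,"ty":0,"tz":0,"ax":0,"ay":0,"az":0.1528,"grip":0.3}]'

```text
t: 12.15
eef_pos: [462.1, 29.1, 69.6]
orientation: [[0.999, 0.039, -0.0], [0.039, -0.999, -0.004], [-0.0, 0.004, -1.0]]
force: [-4.8, -8.3, 8.4]
finger_gap: 43.6
finger_force: 60.2
```

```bash
python3 -c "
from h import *
for i in range(4): p=r.read_camera('top')
print(vials(p,np.array([588.9,1.5]),-.2203))
to(462.7,30.8,69,2.92)"
```

```text
{'x': {'ext': (np.float64(-8.2), np.float64(58.0)), 'other': np.float64(-62.5), 'bub': np.float64(27.2), 'off': np.float64(2.3), 'n': 22}}
t 12.35 pos [462.1  29.1  69.6] R_z [-0.    -0.004 -1.   ] head 0.045 q [-0.18  0.29  1.95 -0.    0.9   1.35] txyz [ 0.6 -1.7  0.6] az -2.875 gap 43.3 F [-5.1 -7.9  8.7] pad 60.2
```

Converted, 0.3 rad / 6.2832 = 0.0477.

>>> move_arm --series '[{"tx":0,"ty":0,"tz":0,"ax":0,"ay":0,"az":0.0159,"grip":0.3},{"tx":0,"ty":0,"tz":0,"ax":0,"ay":0,"az":0.0318,"grip":0.3},{"tx":0,"ty":0,"tz":0,"ax":0,"ay":0,"az":0.0477,"grip":0.3},{"tx":0,"ty":0,"tz":0,"ax":0,"ay":0,"az":0.0477,"grip":0.3},{"tx":0,"ty":0,"tz":0,"ax":0,"ay":0,"az":0.0477,"grip":0.3},{"tx":0,"ty":0,"tz":0,"ax":0,"ay":0,"az":0.0477,"grip":0.3}]'

```text
t: 12.85
eef_pos: [462.0, 29.2, 69.6]
orientation: [[0.968, -0.252, -0.0], [-0.252, -0.968, -0.003], [0.0, 0.003, -1.0]]
force: [-5.7, -8.0, 9.5]
finger_gap: 42.9
finger_force: 60.2
```

Converted, -110 mm / 400 = -0.275, -90 mm / 400 = -0.225.

>>> move_arm --series '[{"tx":0,"ty":0,"tz":0,"ax":0,"ay":0,"az":0,"grip":0.5},{"tx":0,"ty":0,"tz":0,"ax":0,"ay":0,"az":0,"grip":0.75},{"tx":0,"ty":0,"tz":0,"ax":0,"ay":0,"az":0,"grip":0.75},{"tx":0,"ty":0,"tz":-0.0625,"ax":0,"ay":0,"az":0,"grip":0.75},{"tx":0,"ty":0,"tz":-0.1375,"ax":0,"ay":0,"az":0,"grip":0.8},{"tx":0,"ty":0,"tz":-0.225,"ax":0,"ay":0,"az":0,"grip":1},{"tx":0,"ty":0,"tz":-0.275,"ax":0,"ay":0,"az":0,"grip":1},{"tx":0,"ty":0,"tz":-0.275,"ax":0,"ay":0,"az":0,"grip":1}]'

```text
t: 13.52
eef_pos: [465.7, 30.8, 183.2]
orientation: [[0.967, -0.253, 0.01], [-0.253, -0.967, -0.001], [0.01, -0.001, -1.0]]
force: [0.7, 0.3, -0.1]
finger_gap: 85.5
finger_force: 0.0
```

Converted, 200 mm / 400 = 0.5, 180 mm / 400 = 0.45.

>>> move_arm --series '[{"tx":-0.05,"ty":0.075,"tz":0,"ax":0,"ay":0,"az":0,"grip":1},{"tx":-0.1,"ty":0.15,"tz":0,"ax":0,"ay":0,"az":0,"grip":1},{"tx":-0.15,"ty":0.225,"tz":0,"ax":0,"ay":0,"az":0,"grip":1},{"tx":-0.2,"ty":0.3,"tz":0,"ax":0,"ay":0,"az":0,"grip":1},{"tx":-0.25,"ty":0.375,"tz":0,"ax":0,"ay":0,"az":0,"grip":1},{"tx":-0.2875,"ty":0.45,"tz":0,"ax":0,"ay":0,"az":0,"grip":1},{"tx":-0.3,"ty":0.5,"tz":0,"ax":0,"ay":0,"az":0,"grip":1},{"tx":-0.3,"ty":0.5,"tz":0,"ax":0,"ay":0,"az":0,"grip":1}]'

```text
t: 14.18
eef_pos: [294.3, -134.4, 178.1]
orientation: [[0.966, -0.257, -0.0], [-0.257, -0.966, -0.001], [0.0, 0.001, -1.0]]
force: [0.7, -0.0, -0.1]
finger_gap: 85.3
finger_force: 0.0
```

```bash
python3 -c "
from h import *
for i in range(4):
    p=r.read_camera('top');v=vials(p,np.array([588.9,1.5]),-.2203)
    print({k:(v[k]['ext'],v[k]['bub'],v[k]['off']) for k in v})
to(462.7,30.8,69,2.92)
cv2.imwrite('pics/t4.png',cv2.resize(p['color'][155:295,270:420],None,fx=4,fy=4,interpolation=cv2.INTER_CUBIC)[:,:,::-1])"
```

```text
{'x': ((np.float64(-8.2), np.float64(57.5)), np.float64(23.5), np.float64(-1.1)), 'y': ((np.float64(-5.4), np.float64(60.8)), np.float64(25.8), np.float64(-1.9))}
{'x': ((np.float64(-8.2), np.float64(57.5)), np.float64(23.5), np.float64(-1.1)), 'y': ((np.float64(-5.4), np.float64(61.4)), np.float64(25.8), np.float64(-2.2))}
{'x': ((np.float64(-8.2), np.float64(57.5)), np.float64(23.4), np.float64(-1.2)), 'y': ((np.float64(-5.4), np.float64(60.8)), np.float64(25.9), np.float64(-1.9))}
{'x': ((np.float64(-8.2), np.float64(57.5)), np.float64(23.5), np.float64(-1.1)), 'y': ((np.float64(-5.4), np.float64(60.8)), np.float64(25.8), np.float64(-1.9))}
t 14.38 pos [ 296.  -131.5  178. ] R_z [-0.     0.001 -1.   ] head -0.256 q [-0.77 -0.12  2.09  0.    1.18  1.06] txyz [ 120.2 -199.1  109.2] az -3.176 gap 85.7 F [0.9 0.4 1. ] pad 0.0
```

View pics/t4.png

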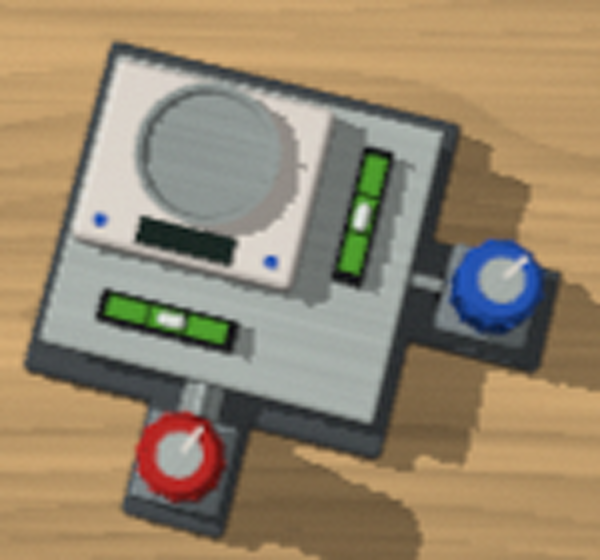

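The top view shows both bubbles near mid-vial: x at (361,215) against a centre of (363,217), and y at (171,320) against (168,321). I'll cross-check with the scene camera and confirm the bystanders haven't moved.

```bash
python3 -c "
from h import *
p=r.read_camera('scene');v=vials(p,np.array([588.9,1.5]),-.2203)
print({k:(v[k]['ext'],v[k]['bub'],v[k]['off'],v[k]['n']) for k in v})
for n in('mallet','jar','solder_block'): print(n,[np.round(b['pixel'],1) for b in r.boxes_of(p,n)[:1]])
cv2.imwrite('pics/s5.png',cv2.resize(p['color'][235:300,270:360],None,fx=8,fy=8,interpolation=cv2.INTER_CUBIC)[:,:,::-1])"
```

```text
{}
mallet [array([463. , 302.8])]
jar [array([188.1, 229.6])]
solder_block [array([203.2, 196.5])]
```

View pics/s5.png

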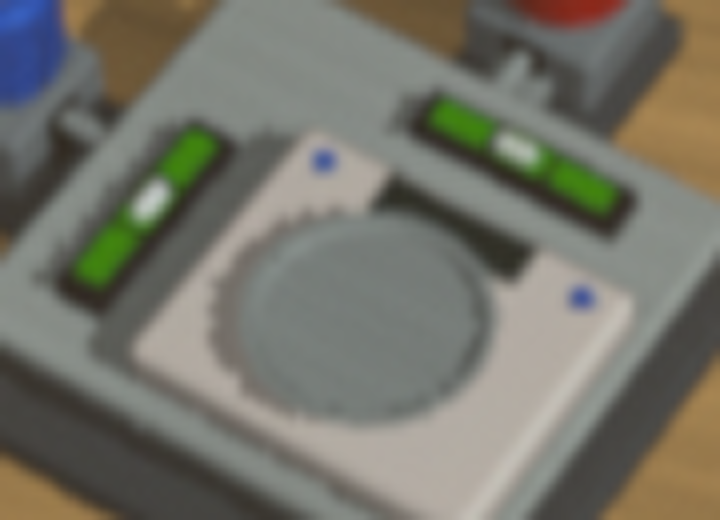

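Both views put the bubbles inside the lines, with offsets of roughly 1 to 2 mm. I'll measure them against the black lines directly before deciding.

```bash
python3 -c "
from h import *
o=np.array([588.9,1.5]);y=-.2203;R=np.array([[np.cos(y),-np.sin(y)],[np.sin(y),np.cos(y)]])
for n in('top','scene'):
    p=r.read_camera(n);im=p['color'].astype(np.float32)
    for ax,ot in((0,-62.5),(1,-60)):
        s=np.arange(-16,72,2.)
        G=np.zeros(len(s));B=G.copy()
        for w in(-2,0,2):
            q=np.array([proj(p,[*(o+R@(np.array([t,ot+w]) if ax==0 else np.array([ot+w,t]))),62]) for t in s],np.float32)
            c=cv2.remap(im,q[:,0].reshape(1,-1),q[:,1].reshape(1,-1),cv2.INTER_CUBIC)[0];G+=c[:,1]/3;B+=c[:,2]/3
        print(n,'xy'[ax]);print(' '.join(f'{t:.0f}:{g:.0f}/{b:.0f}' for t,g,b in zip(s,G,B)))
"
```

```text
top x
-16:110/106 -14:42/42 -12:21/25 -10:25/24 -8:104/34 -6:157/45 -4:158/44 -2:156/42 0:156/43 2:157/45 4:157/44 6:157/44 8:157/45 10:161/46 12:131/32 14:86/33 16:137/115 18:194/181 20:205/198 22:203/196 24:202/195 26:205/200 28:200/189 30:179/137 32:158/69 34:114/30 36:101/27 38:144/40 40:157/44 42:156/44 44:157/45 46:156/44 48:156/44 50:157/45 52:156/43 54:159/44 56:149/42 58:93/31 60:37/24 62:62/64 64:149/146 66:174/169 68:173/168 70:171/167
top y
-16:119/116 -14:116/113 -12:85/83 -10:39/39 -8:22/24 -6:68/29 -4:135/39 -2:153/44 0:152/44 2:151/44 4:156/43 6:156/45 8:153/44 10:151/45 12:154/44 14:153/42 16:111/39 18:107/73 20:152/125 22:184/155 24:192/166 26:188/167 28:181/158 30:190/160 32:184/135 34:161/68 36:134/35 38:102/30 40:122/35 42:153/44 44:154/44 46:149/42 48:153/45 50:156/45 52:153/45 54:150/44 56:151/44 58:155/46 60:131/42 62:69/28 64:32/33 66:108/106 68:163/159 70:176/171
scene x
-16:136/132 -14:127/123 -12:107/103 -10:87/72 -8:89/43 -6:107/25 -4:123/19 -2:127/17 0:125/17 2:125/18 4:125/18 6:126/18 8:126/18 10:122/21 12:114/39 14:113/76 16:133/120 18:160/153 20:174/168 22:176/170 24:179/172 26:175/166 28:168/153 30:150/120 32:132/81 34:113/46 36:105/27 38:109/21 40:120/18 42:127/17 44:128/16 46:128/15 48:126/17 50:126/17 52:125/17 54:126/17 56:120/19 58:105/24 60:80/31 62:54/33 64:42/33 66:46/39 68:67/61 70:99/94
scene y
-16:136/130 -14:131/126 -12:122/117 -10:106/101 -8:84/77 -6:78/57 -4:96/47 -2:114/41 0:121/40 2:120/42 4:120/41 6:120/40 8:120/39 10:120/39 12:119/39 14:114/44 16:106/61 18:112/92 20:134/122 22:151/135 24:156/136 26:156/138 28:158/140 30:158/137 32:146/114 34:131/80 36:117/50 38:104/41 40:100/40 42:110/38 44:116/40 46:117/38 48:117/37 50:117/41 52:119/43 54:122/45 56:119/46 58:115/44 60:108/47 62:90/50 64:70/51 66:65/58 68:81/76 70:108/103
```

Measured against the lines, the top camera gives x −1.2 mm and y −1.8 mm, which is about 0.007 rad in total, half the limit. The line spacing reads 21.5 mm against the given 21.4, and the scene camera agrees. Handing in.

```bash
python3 -c "
from h import *
print(r.finish_job())"
```

```text
the job is handed in; nothing more can be done
None
```

I turned both knobs and let go, and the job is handed in: the platform sits about 0.007 rad from level by camera (limit 0.014), both bubbles are between their lines, and the mallet, jar and soldering block show no sign of having moved; the hand-in gave no verdict.

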